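Ready the honey label printer after loading a roll

ROBOT

A 6-joint arm with a two-finger parallel gripper is mounted at the origin on the work surface. World frame = base frame: x ahead of the robot, y to its left, z up, the work surface at z = 0. Lengths are in m, angles in rad, forces in N, time in s.
With the tool pointing down it reaches from about 0.35 to 0.725 m from the base axis. Payload 4.3 kg.
Tool frame: the origin (TCP) lies at the very end of the fingers, on their centre line; the grasp point (between the pads) lies robot.grip_point_offset behind it (robot.grip_point_offset is the distance from the TCP to the grasp point, in m); z points along the fingers, y is the line along which they close (so a half turn about z gives the same grasp; the last joint's range is limited). The gripper opens to 85 mm and grips with 20 to 120 N. Pads are 22 mm wide; open, the fingers measure 114 mm over their backs; the gripper's body (76 mm by 85 mm) begins 54 mm behind the grasp point. The pads swing forward as they close: fully open they stand 13 mm farther back than shut.
Start: joints at [1.19, 0.377, 0.081, 1.274, 0, 1.46], TCP at [0.154, 0.554, 0.21] pointing down, gripper open.
Joint ranges: [-2.72, 2.72], [-0.84, 1.66], [-1.02, 1.22], [-1.77, 2.12], [-1.37, 1.28], [-3.14, 3.14]. Speed limits (rad/s): [2.57, 2.57, 3.14, 3.14, 3.14, 3.14].

INTERFACE

Orientations are given as [roll, pitch, yaw] about the fixed x, y, z axes, in that order (R = Rz(yaw) Ry(pitch) Rx(roll)).
In Python, from cell import telemetry, cams, finish_job, robot gives the robot as it stands. The module is installed in compiled form; this text tells all that it offers.
- The arm moves only by the tool play_rows, never from a script. Its arguments are lists of equal length, an entry for each row: "fingers": the opening, from -1 (shut) to 1 (fully open), so that 0 is half open; "slide": the shift along the world's x, y, z in m, a list of three; "turn": the turn about the world's z in rad. In form: {"fingers": [fingers, ...], "slide": [[dx, dy, dz], ...], "turn": [turn, ...]}. A call has 1 to 10 rows; each row is the pose to reach, as a shift and turn from the pose commanded when the call began; what a row does not reach only later rows make up. A row lasts 1/8 s, in which the tool goes at most 62.5 mm and 10.7 degrees, less where a joint would pass 70% of its speed; a pose out of reach is approached as far as the arm can. A call with a gripper value outside its range is refused whole. The fingers move at their own pace and stop on an object; "grip_force" is the grip in N (left out, the last holds). Time passes only in rows, so rows that repeat a pose let the fingers close. It gives the time, the measured TCP pose, the force, the opening and the grip force at its end, in the units of the state.
- telemetry.sense(): the state, without advancing time (a new reading comes with each control period).
- cams.grab_frame(name): name is "side" or "top" or "wrist"; returns the picture (384x512x3 uint8, red, green, blue); there is no depth.
- cams.camera_info(name): a dict with "mtx" (3x3 intrinsics, pixels), "pose" (4x4, takes a point from camera to world coordinates); the wrist camera has in their place "tool_from_camera" (4x4, takes a point from camera to tool coordinates, whose origin is the TCP and whose axes are the flange's). Camera axes: x right, y down, z forward; pixel columns grow to the right and rows downward; lengths in m; the calibration is good to about 2 mm. A picture is of the moment at which its call begins: read the wrist's pose just before it. camera_info takes no time and is no camera call.
- finish_job(): hands the job in; it is judged then, once.
The state is a dict: "time_s": time; "joint_positions": joint angles; "qvel": joint speeds; "tau": joint torques, N m; "tcp_pos": TCP position; "orientation": TCP orientation; "force": force on the tool from outside, world axes, zero at the start; "wrist_torque": the same for the moment, N m; "width": finger opening in m; "gripper_force": force on a finger pad.
Only numpy, scipy, OpenCV 4.12 (cv2) and the standard library are available. Lean on these libraries where they do the work, as an engineer would, in place of code of your own. Each camera call takes 0.05 s, during which the arm holds its last target. There are 200 camera calls.

TASK

A new roll has just been loaded in the label printer on the honey-packing desk. Make it ready: first push its open cover down until it is fully shut, then switch it on by pressing the raised half of the power rocker fully down, then press the long feed key in the middle all the way down and let it come up again. Do not press the small square cutter key or fold the cover further back, pick nothing up, and leave the jar, spare roll and everything else standing where it is.

Things in the scene. Friction and masses are not known exactly. Their poses are not given: they have to be found in the camera images.
- printer: light grey label printer, 230 mm deep (its x) by 180 wide (y), 150 high when shut; does not move. Origin: centre of its underside on the table; x runs from front to back, y to the left seen from the front, z up. The front 62 mm is a flat key panel, 105 mm above the table, with, at x = -85 mm: rocker pivot (y = 58 mm), feed key (y = -4), cutter key (y = -60). Behind it: roll bay and cover
- cover (a joint): angle of the cover, rad: 0 = fully shut (top level, 150 mm above the table), growing as the front edge rises; starts between 0.5 and 0.9, limit 1.35. Its stiff hinge keeps it where it is left; 1 to 3 N near the front edge pushes it down. A shallow lid, 151 mm from hinge line to front edge, 180 wide; its top lies 50 mm above the hinge line when shut
- cover_hinge (a point): middle of the cover's hinge line at the back of the printer, 100 mm above the table, at x = +98 mm in the printer's frame; the hinge line runs along the printer's y. This point does not move
- cover_push (a point): point on the outside (top) of the cover, mid-width, 30 mm back from its front edge: 121 mm from the hinge line along the cover and 50 mm off it square to the cover; moves with the cover; its z axis points out of the top surface
- power_rocker (a joint): angle of the black power rocker, rad: 0 = off (as it starts, its left half standing up at 0.34 rad), 0.34 = on (left half pressed level). It stays where it is left; about 3 N on the press point turns it, so press until it stops; on counts from 0.24
- rocker_press (a point): place to press: top of the rocker's left half, 14 mm from the pivot line; 10 mm above the panel when off, 5 mm (level) when on. The rocker is 34 mm long (left-right) and 22 mm wide, its pivot at the middle, 5 mm above the panel
- feed_key (a joint): travel of the feed key, m: 0 = up, 0.0045 = all the way down; a spring of about 1 N at the top and 4 N at the bottom brings it back up. It counts as pressed beyond 0.0035
- feed_key_top (a point): centre of the top of the feed key, a long black key 40 mm (left-right) x 18 mm, in the middle of the panel; stands 7 mm above the panel when up; pressed straight down
- cutter_key (a joint): travel of the cutter key, m: 0 = up, 0.0045 = down; not to be pressed
- cutter_key_top (a point): centre of the top of the cutter key, a black key 18 mm square at the right end of the panel, 7 mm above the panel
- honey_jar: full glass honey jar with an orange lid, 82 mm across, 125 mm high, standing at one side of the printer; origin at the centre of its base. To be left alone
- spare_roll: spare white label roll standing on end, 92 mm across, 102 mm high, at the other side of the printer; origin at the centre of its base. To be left alone
- stapler: desk stapler, 34 mm wide (its x), 135 mm long (its y), 57 mm high, lying in front of the printer; origin at the centre of its underside. To be left alone
- wood_stamp: wooden hand stamp, foot 30 x 62 mm, 76 mm high, standing in front of the printer; origin at the centre of its underside. To be left alone
- bowl: white china bowl, 150 mm across, 62 mm high, on the right of the desk; origin at the centre of its base. To be left alone
- milk_bottle: white bottle with a blue cap, 72 mm across, 185 mm high, on the left of the desk; origin at the centre of its base. To be left alone
- pen_pot: black pot of pens, 72 mm across, 95 mm high (the pens reach 150 mm), on the left of the desk; origin at the centre of its base. To be left alone

How it is judged:
On the way, in this order (a step that is already met when the one before it is completed fails the run):
1. the cover is pushed fully shut (value of joint cover below 0.03 rad), for 0.2 s.
2. the power rocker is pressed over to on (value of joint cover below 0.03 rad and value of joint power_rocker above 0.24 rad), for 0.1 s.
3. the feed key is pressed all the way down (all of step 2 and value of joint feed_key above 0.0035 m), for 0.05 s.
At the end, for the whole second after the job is handed in: cover shut within 0.03 rad, rocker on (beyond 0.24 rad), feed key and cutter key up again (within 1 mm), every bystander upright, at rest and within 20 mm of where it started (all of step 2 and value of joint each of feed_key, cutter_key below 0.001 m and distance of each of honey_jar, spare_roll, stapler, wood_stamp, bowl, milk_bottle, pen_pot from where it was at the start of the episode below 0.02 m and angle between each of honey_jar, spare_roll, stapler, wood_stamp, bowl, milk_bottle, pen_pot's own z axis and vertical below 0.15 rad and linear speed of each of honey_jar, spare_roll, stapler, wood_stamp, bowl, milk_bottle, pen_pot below 0.02 m/s); the robot touches nothing.
It fails at once if the rocker is switched over while the cover is not shut (value of joint cover above 0.06 rad and value of joint power_rocker above 0.2 rad).
It fails at once if the feed key is pressed before the cover is shut and the printer is on (value of joint feed_key above 0.002 m and (value of joint cover above 0.06 rad or value of joint power_rocker below 0.15 rad)).
It fails at once if the cutter key is pressed (value of joint cutter_key above 0.002 m).
It fails at once if the cover is lifted or pushed further back (value of joint cover above 1.1 rad).
It fails at once if a thing standing around is moved, lifted or tipped (distance of any of honey_jar, spare_roll, stapler, wood_stamp, bowl, milk_bottle, pen_pot from where it was at the start of the episode above 0.02 m or angle between any of honey_jar, spare_roll, stapler, wood_stamp, bowl, milk_bottle, pen_pot's own z axis and vertical above 0.25 rad).
It also fails if it takes over 42 s, if anything falls off the work surface, if the arm or the gripper's body presses on something with over 40 N, if the wrist force passes 120 N, or if a joint passes its speed limit or range.

## Working session

There is one attempt and no reset: what is moved stays moved. The work goes in short steps, Python scripts to look and compute and a tool call to move; the robot and the scene stay as the last step left them, time stands still between calls to the robot, and variables do not carry over. Pictures are saved under pics/ and viewed, at most 13 in all, crops included, and the job is handed in when it is done.

Besides the shell and the picture viewer there is one more tool, called after "Call:" in YAML: its name, and indented under it one key for each argument. play_rows: Moves the arm, as the interface text tells. Its arguments: {"type":"object","properties":{"fingers":{"type":"array"},"slide":{"type":"array"},"turn":{"type":"array"},"grip_force":{"type":"number"}},"required":["fingers","slide","turn"]}

```bash
mkdir -p pics; python3 - <<'E'
from cell import telemetry, cams, robot
import cv2
s=telemetry.sense(); print(s['time_s'],s['tcp_pos'],s['orientation'],s['width'],robot.grip_point_offset)
for n in ('side','top'):
    im=cams.grab_frame(n); cv2.imwrite(f'pics/{n}0.png',cv2.resize(im[:,:,::-1],(800,600),interpolation=cv2.INTER_CUBIC))
    c=cams.camera_info(n); print(n,c['mtx'].round(1).tolist(),c['pose'].round(4).tolist())
print(cams.camera_info('wrist'))
E
```

```text
0.0 [0.15357389 0.55340539 0.2085383 ] [-3.13956599e+00 -1.76752310e-04  2.87077876e+00] 0.08526649880964031 0.0187
side [[373.2, 0.0, 260.2], [0.0, 373.2, 183.9], [0.0, 0.0, 1.0]] [[0.9716, -0.161, 0.1733, 0.339], [-0.2365, -0.6615, 0.7116, -0.8835], [0.0, -0.7324, -0.6809, 0.9504], [0.0, 0.0, 0.0, 1.0]]
top [[469.7, 0.0, 267.1], [0.0, 469.7, 189.8], [0.0, 0.0, 1.0]] [[0.0257, -0.9951, 0.0957, 0.4405], [-0.9995, -0.0274, -0.0167, -0.0119], [0.0193, -0.0952, -0.9953, 1.5159], [0.0, 0.0, 0.0, 1.0]]
{'mtx': array([[340.49833443,   0.        , 247.42195861],
       [  0.        , 340.49833443, 193.24373358],
       [  0.        ,   0.        ,   1.        ]]), 'tool_from_camera': array([[ 8.62861878e-04, -9.46251238e-01, -3.23431368e-01,
         8.33414815e-02],
       [ 9.99999535e-01,  6.77341765e-04,  6.86161006e-04,
        -1.38509234e-03],
       [-4.30207128e-04, -3.23431810e-01,  9.46251383e-01,
        -1.64372555e-01],
       [ 0.00000000e+00,  0.00000000e+00,  0.00000000e+00,
         1.00000000e+00]])}
```

View pics/side0.png

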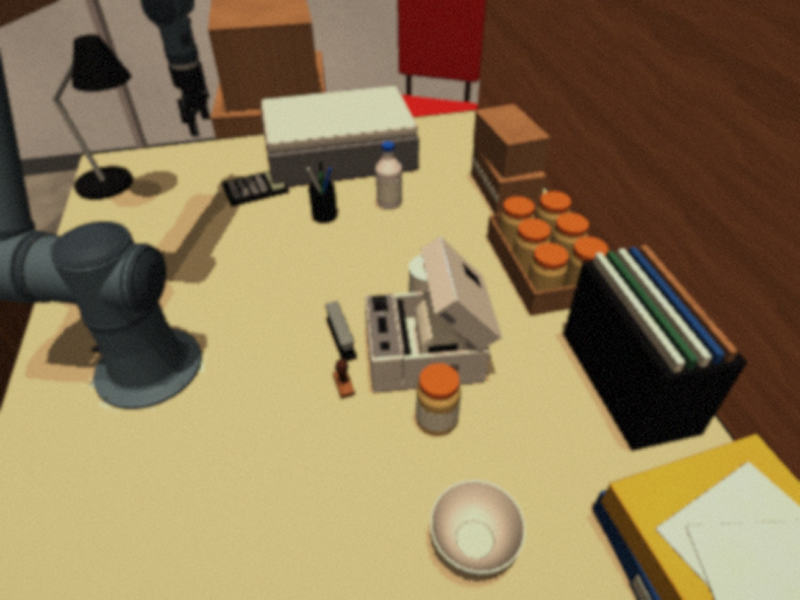

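View pics/top0.png

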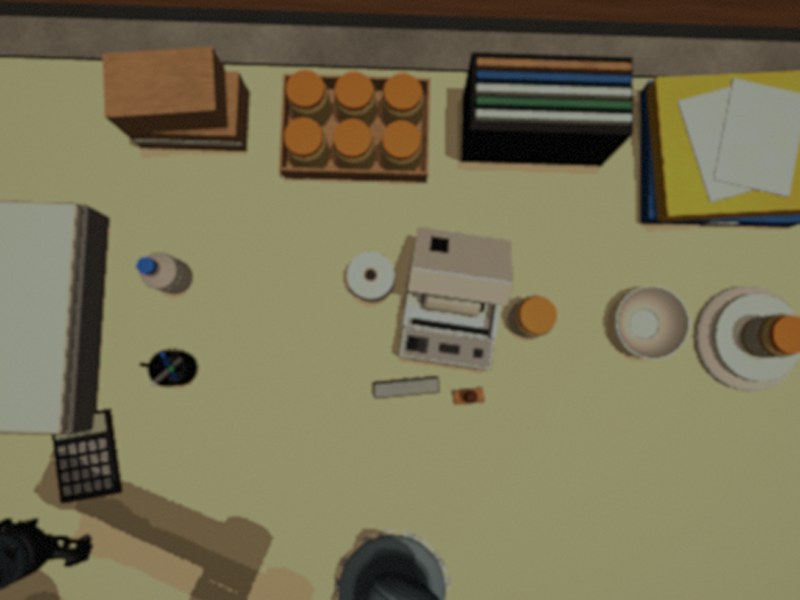

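The side view shows the printer at about (430,330) with its cover open. In the top view it is at about (458,300), yawed slightly, with the stapler and stamp in front, the roll on its left and the jar on its right. I'll enlarge both.

```bash
python3 - <<'E'
from cell import cams
import cv2, numpy as np
def crop(n,u0,v0,w,h,k):
    im=np.mean([cams.grab_frame(n).astype(float) for _ in range(4)],0).astype(np.uint8)
    c=im[v0:v0+h,u0:u0+w,::-1]
    c=cv2.resize(c,(w*k,h*k),interpolation=cv2.INTER_CUBIC)
    return cv2.convertScaleAbs(c,alpha=1.3,beta=15)
# top crop: u 235..345, v 140..265 
a=crop('top',240,140,100,125,4); b=crop('side',220,145,100,125,4)
cv2.imwrite('pics/crop1.png',np.hstack([a,b]))
E
```

```text
(no output)
```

View pics/crop1.png

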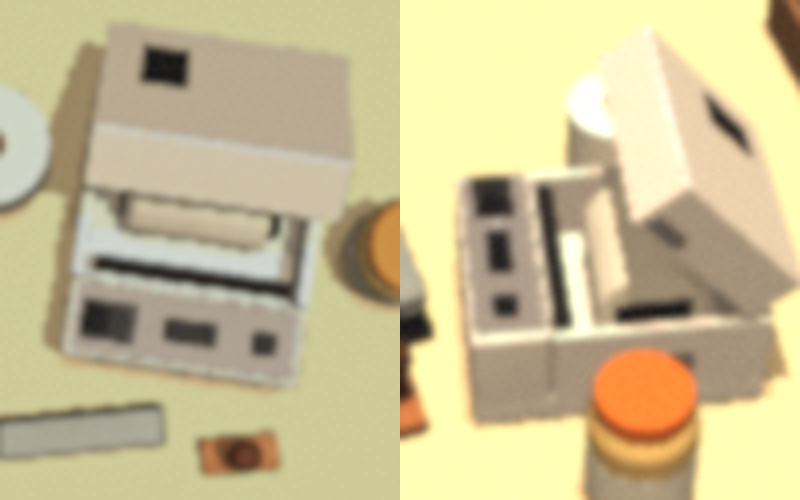

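The left half is the top-view crop. It shows the rocker at (108,321), feed key (190,333), cutter key (264,345), panel front corners (64,352) and (296,384), and the cover's upper front edge from (96,125) to (352,158). The side crop shows the keys at (493,196), (500,251) and (506,305), and the cover's upper front edge from (650,28) to (692,190). Next I'll fit the pose to these points.

```bash
cat > fit.py <<'E'
import numpy as np
from scipy.optimize import least_squares
def Pw(p,q):
    c,s=np.cos(p[2]),np.sin(p[2]); return np.array([p[0]+c*q[0]-s*q[1],p[1]+s*q[0]+c*q[1],q[2]])
def cover(th,a,b,y): return np.array([.098-a*np.cos(th)+b*np.sin(th),y,.1+a*np.sin(th)+b*np.cos(th)])
E
python3 - <<'E'
from fit import *
from cell import cams
C={n:cams.camera_info(n) for n in('top','side')}
def proj(n,X):
    T=np.linalg.inv(C[n]['pose']);x=C[n]['mtx']@(T[:3,:3]@X+T[:3,3]);return x[:2]/x[2]
t=lambda u,v:('top',np.array([240+(u+.5)/4-.5,140+(v+.5)/4-.5]))
s=lambda u,v:('side',np.array([220+(u-400+.5)/4-.5,145+(v+.5)/4-.5]))
F=lambda *q:(lambda p:np.array(q))
K=lambda a,b,y:(lambda p:cover(p[3],a,b if b is not None else p[4],y))
obs=[(t(190,333),F(-.085,-.004,.111)),(t(264,345),F(-.085,-.06,.111)),(t(108,321),F(-.085,.058,.110)),
(t(64,352),F(-.115,.09,.105)),(t(296,384),F(-.115,-.09,.105)),
(t(96,125),K(.151,.05,.09)),(t(352,158),K(.151,.05,-.09)),(t(86,185),K(.151,None,.09)),(t(340,218),K(.151,None,-.09)),
(s(500,251),F(-.085,-.004,.111)),(s(506,305),F(-.085,-.06,.111)),(s(493,196),F(-.085,.058,.110)),
(s(650,28),K(.151,.05,.09)),(s(692,190),K(.151,.05,-.09)),(s(603,70),K(.151,None,.09)),(s(636,220),K(.151,None,-.09)),(s(474,333),F(-.115,-.09,.105))]
f=lambda p:np.concatenate([proj(o[0],m(Pz(p,m)) if 0 else Pw(p,m(p)))-o[1] for o,m in obs])
r=least_squares(f,[.55,0,0,.7,.0],loss='soft_l1')
p=r.x;print(p.round(4));print(r.fun.reshape(-1,2).round(1).tolist())
np.save('p.npy',p)
for n,q in dict(rocker=(-.085,.072,.115),rpiv=(-.085,.058,.11),feed=(-.085,-.004,.112),cut=(-.085,-.06,.112),push=cover(p[3],.121,.05,0),shutpush=cover(0,.121,.05,0),hinge=(.098,0,.1)).items(): print(n,Pw(p,q).round(4))
def ray(n,u,v,z):
    P=C[n]['pose'];d=P[:3,:3]@np.linalg.solve(C[n]['mtx'],[u,v,1]);o=P[:3,3];return (o+d*(z-o[2])/d[2]).round(3)
k=.64
for n,u,v,z in[('jar',535,316,.125),('roll',370,275,.102),('stapler',406,387,.057),('stamp',470,396,.076)]: print(n,ray('top',u*k,v*k,z))
E
```

```text
[ 0.5651 -0.1048 -0.1183  0.8831  0.0015]
[[0.3, -0.7], [0.4, -1.0], [0.3, -0.7], [-0.8, -0.0], [0.7, 0.6], [-0.8, -0.9], [0.6, 0.4], [-0.3, -1.2], [0.2, -0.1], [-0.1, 0.1], [0.1, 0.1], [-0.0, 0.1], [-0.6, -1.0], [-0.3, -0.8], [-1.1, -2.7], [-0.4, 0.9], [-1.1, 3.1]]
rocker [ 0.4892 -0.0233  0.115 ]
rpiv [ 0.4875 -0.0372  0.11  ]
feed [ 0.4802 -0.0988  0.112 ]
cut [ 0.4736 -0.1544  0.112 ]
push [ 0.6245 -0.1119  0.2252]
shutpush [ 0.5423 -0.1021  0.15  ]
hinge [ 0.6624 -0.1164  0.1   ]
jar [ 0.543 -0.26   0.125]
roll [0.616 0.057 0.102]
stapler [ 0.401 -0.019  0.057]
stamp [ 0.387 -0.144  0.076]
```

The pose fit is good to about 1 px. I'll approach with the fingers shut, high over the back side of the raised cover.

Call:
play_rows:
  fingers: [-1, -1, -1, -1, -1, -1, -1, -1, -1, -1]
  slide:
    - [0, 0, 0.06]
    - [0.04, -0.05, 0.1]
    - [0.07, -0.1, 0.1]
    - [0.11, -0.15, 0.1]
    - [0.145, -0.2, 0.1]
    - [0.18, -0.25, 0.1]
    - [0.22, -0.3, 0.1]
    - [0.26, -0.35, 0.1]
    - [0.295, -0.4, 0.1]
    - [0.33, -0.45, 0.1]
  turn: [0.05, 0.1, 0.15, 0.15, 0.15, 0.15, 0.15, 0.15, 0.15, 0.15]

```text
time_s: 1.75
tcp_pos: [0.4816, 0.107, 0.3098]
orientation: [3.141, 0.001, 3.021]
force: [0.9, 0.3, 0.6]
width: 0.0001
gripper_force: 0.0
```

Call:
play_rows:
  fingers: [-1, -1, -1, -1, -1, -1, -1, -1]
  slide:
    - [0.04, -0.05, 0]
    - [0.08, -0.1, 0]
    - [0.12, -0.15, 0]
    - [0.16, -0.19, 0]
    - [0.16, -0.217, 0]
    - [0.16, -0.217, 0]
    - [0.16, -0.217, 0]
    - [0.16, -0.217, 0]
  turn: [0, 0, 0, 0, 0, 0, 0, 0]

```text
time_s: 2.75
tcp_pos: [0.6403, -0.1069, 0.3104]
orientation: [3.141, 0.001, 3.022]
force: [0.3, 0.5, -0.9]
width: 0.0005
gripper_force: 0.0
```

```bash
python3 - <<'E'
from fit import *
from cell import telemetry,cams
import cv2
s=telemetry.sense();t=s['tcp_pos'];print(s['time_s'],t.round(4),s['orientation'].round(3),s['force'].round(2),s['width'])
p=np.load('p.npy')
for th in (p[3]+.1,p[3],.8,.7,.6,.5,.4,.3,.2,.1,.05,0,-.03):
    q=cover(th,.125,.05,0);q[0]+=.011*min(1,max(0,th)/.2);print(round(th,2),(Pw(p,q)-t).round(4).tolist())
a=cams.grab_frame('wrist');b=cams.grab_frame('side')[100:300,190:390]
cv2.imwrite('pics/w1.png',np.hstack([cv2.resize(a,(400,300)),cv2.resize(b,(300,300),interpolation=cv2.INTER_CUBIC)])[:,:,::-1])
E
```

```text
2.75 [ 0.6403 -0.1069  0.3104] [3.141e+00 1.000e-03 3.022e+00] [ 0.29  0.5  -0.92] 0.0004575832131428523
0.98 [0.0055, -0.0075, -0.0786]
0.88 [-0.0074, -0.006, -0.0821]
0.8 [-0.0178, -0.0048, -0.0859]
0.7 [-0.0299, -0.0033, -0.0916]
0.6 [-0.0414, -0.002, -0.0985]
0.5 [-0.0521, -0.0007, -0.1066]
0.4 [-0.062, 0.0005, -0.1157]
0.3 [-0.0709, 0.0015, -0.1257]
0.2 [-0.0788, 0.0025, -0.1366]
0.1 [-0.091, 0.0039, -0.1482]
0.05 [-0.0966, 0.0046, -0.1542]
0 [-0.102, 0.0052, -0.1604]
-0.03 [-0.1034, 0.0054, -0.1642]
```

View pics/w1.png

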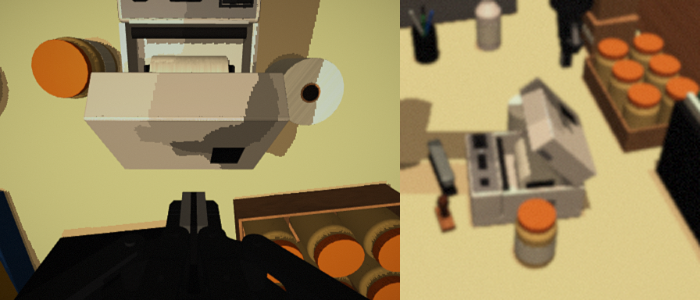

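The fingers are shut just behind and above the cover, centred on its width at about column 195 in the left picture. Nothing has been touched yet. Next I'll sweep along the cover's arc.

Call:
play_rows:
  fingers: [-1, -1, -1, -1, -1, -1, -1, -1]
  slide:
    - [0.008, -0.004, -0.03]
    - [0.012, -0.007, -0.06]
    - [0.007, -0.007, -0.078]
    - [-0.002, -0.006, -0.081]
    - [-0.01, -0.006, -0.083]
    - [-0.018, -0.005, -0.086]
    - [-0.024, -0.004, -0.089]
    - [-0.03, -0.003, -0.092]
  turn: [0, 0, 0, 0, 0, 0, 0, 0]

```text
time_s: 3.85
tcp_pos: [0.611, -0.1113, 0.2186]
orientation: [-3.141, 0.003, 3.021]
force: [-0.0, -0.1, 3.3]
width: 0.0
gripper_force: 1.3
```

Call:
play_rows:
  fingers: [-1, -1, -1, -1, -1, -1, -1, -1]
  slide:
    - [-0.006, 0, -0.003]
    - [-0.011, 0.001, -0.007]
    - [-0.017, 0.001, -0.011]
    - [-0.022, 0.002, -0.015]
    - [-0.027, 0.003, -0.02]
    - [-0.032, 0.003, -0.024]
    - [-0.037, 0.004, -0.029]
    - [-0.041, 0.004, -0.034]
  turn: [0, 0, 0, 0, 0, 0, 0, 0]

```text
time_s: 4.85
tcp_pos: [0.569, -0.107, 0.1831]
orientation: [3.141, -0.0, 3.021]
force: [0.2, 0.8, 2.3]
width: 0.0003
gripper_force: 1.1
```

Call:
play_rows:
  fingers: [-1, -1, -1, -1, -1, -1, -1]
  slide:
    - [-0.004, 0, -0.005]
    - [-0.008, 0.001, -0.011]
    - [-0.014, 0.002, -0.017]
    - [-0.02, 0.003, -0.022]
    - [-0.026, 0.004, -0.028]
    - [-0.03, 0.004, -0.034]
    - [-0.03, 0.004, -0.034]
  turn: [0, 0, 0, 0, 0, 0, 0]

```text
time_s: 5.72
tcp_pos: [0.5384, -0.103, 0.1487]
orientation: [3.141, -0.002, 3.021]
force: [-0.5, 0.2, -0.7]
width: 0.0
gripper_force: 0.0
```

Call:
play_rows:
  fingers: [-1, -1, -1, -1]
  slide:
    - [0, 0, -0.002]
    - [0, 0, -0.003]
    - [0, 0, -0.003]
    - [0, 0, -0.003]
  turn: [0, 0, 0, 0]

```text
time_s: 6.22
tcp_pos: [0.5398, -0.1033, 0.1465]
orientation: [3.141, 0.0, 3.021]
force: [-0.4, -0.0, 0.4]
width: 0.0001
gripper_force: 0.0
```

```bash
python3 - <<'E'
from cell import telemetry,cams
import cv2,numpy as np
s=telemetry.sense();print(s['time_s'],s['tcp_pos'].round(4),s['force'].round(2))
a=cams.grab_frame('wrist');b=cams.grab_frame('side')[140:260,210:330]
cv2.imwrite('pics/w2.png',np.hstack([cv2.resize(a,(400,300)),cv2.resize(b,(300,300),interpolation=cv2.INTER_CUBIC)])[:,:,::-1])
E
```

```text
6.225 [ 0.5398 -0.1033  0.1465] [-0.44 -0.02  0.38]
```

View pics/w2.png

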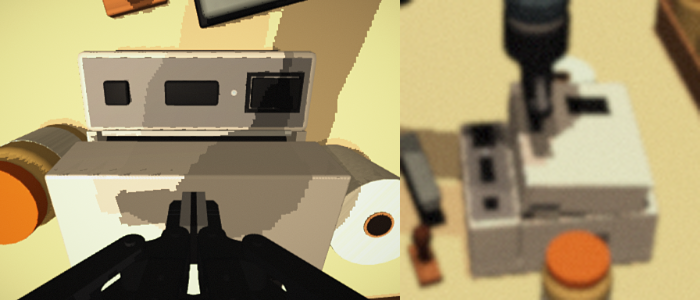

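The wrist view shows the cover almost down, with a dark slit along its front edge at row 137, and the side view shows a small gap along its side. I'll press further until the force rises.

Call:
play_rows:
  fingers: [-1, -1, -1, -1]
  slide:
    - [0, 0, -0.001]
    - [0, 0, -0.002]
    - [0, 0, -0.003]
    - [0, 0, -0.003]
  turn: [0, 0, 0, 0]

```text
time_s: 6.82
tcp_pos: [0.5395, -0.1032, 0.1434]
orientation: [3.141, -0.0, 3.021]
force: [-0.2, 0.1, -0.2]
width: 0.0002
gripper_force: 0.2
```

```bash
python3 - <<'E'
from cell import telemetry,cams
import cv2,numpy as np
print(telemetry.sense()['force'].round(2))
a=cams.grab_frame('wrist')[120:340,60:460]
b=np.mean([cams.grab_frame('side').astype(float) for _ in range(3)],0).astype(np.uint8)[150:260,225:335]
cv2.imwrite('pics/w3.png',np.hstack([cv2.resize(a,(400,220)),cv2.resize(b,(400,400),interpolation=cv2.INTER_CUBIC)[:220]])[:,:,::-1])
out=np.zeros((600,800,3),np.uint8);out[:220,:400]=a;out[:400,400:]=cv2.resize(b,(400,400),interpolation=cv2.INTER_CUBIC)
t=cams.grab_frame('top')[140:260,240:340];out[230:590,:300]=cv2.resize(t,(300,360),interpolation=cv2.INTER_CUBIC)
cv2.imwrite('pics/w3.png',out[:,:,::-1])
E
```

```text
[-0.21  0.13 -0.18]
```

View pics/w3.png

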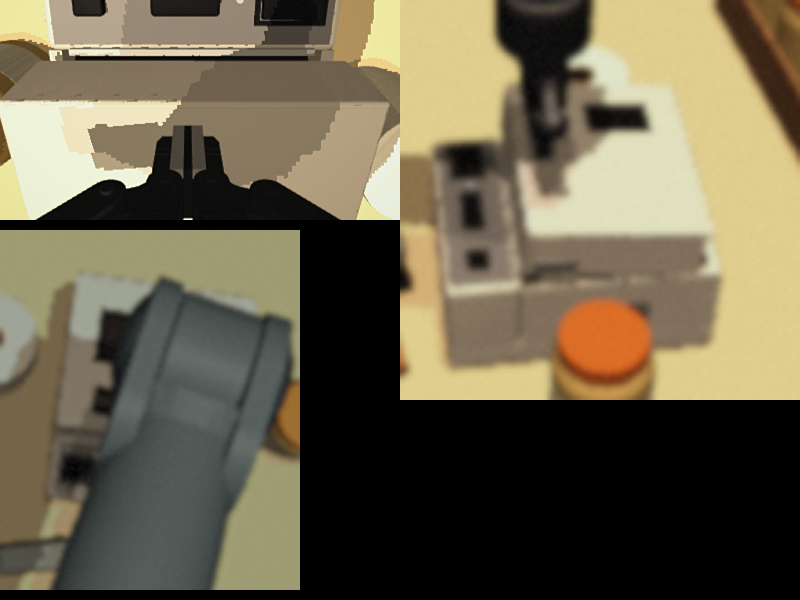

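The cover looks about shut in all three views, but the force hasn't risen. I'll check its angle by projecting the corners it should have.

```bash
python3 - <<'E'
from fit import *
from cell import cams,telemetry
from scipy.spatial.transform import Rotation as R
import cv2
s=telemetry.sense();p=np.load('p.npy')
W=np.eye(4);W[:3,:3]=R.from_euler('xyz',s['orientation']).as_matrix();W[:3,3]=s['tcp_pos']
cw=cams.camera_info('wrist');cs=cams.camera_info('side')
def proj(M,T,X):
    T=np.linalg.inv(T);x=M@(T[:3,:3]@X+T[:3,3]);return x[:2]/x[2]
for th in(0,.03,.06,.1):
    for nm,a,b,y in(('FTL',.151,.05,.09),('FTR',.151,.05,-.09),('FBR',.151,.0,-.09)):
        X=Pw(p,cover(th,a,b,y));w=proj(cw['mtx'],W@cw['tool_from_camera'],X)-[60,120];q=(proj(cs['mtx'],cs['pose'],X)-[225,150]+.5)*400/110-.5+[400,0]
        print(th,nm,'wristcrop',w.round(1),'sidecrop',q.round(1))
for nm,X in(('feed',(-.085,-.004,.112)),('panelFL',(-.115,.09,.105)),('panelFR',(-.115,-.09,.105))):
    X=Pw(p,np.array(X));print(nm,'wfull',proj(cw['mtx'],W@cw['tool_from_camera'],X).round(1),'sidecrop',((proj(cs['mtx'],cs['pose'],X)-[225,150]+.5)*400/110-.5+[400,0]).round(1))
print('tip',proj(cw['mtx'],cw['tool_from_camera'],np.zeros(3))-[60,120])
a=cams.grab_frame('wrist');cv2.imwrite('pics/w4.png',cv2.resize(a,(800,600),interpolation=cv2.INTER_CUBIC)[:,:,::-1])
E
```

```text
0 FTL wristcrop [375.7  76.8] sidecrop [497.7  99.9]
0 FTR wristcrop [ 9.7 77.4] sidecrop [521.3 251.4]
0 FBR wristcrop [48.8 50.8] sidecrop [521.6 292.6]
0.03 FTL wristcrop [380.1  83. ] sidecrop [499.4  95.9]
0.03 FTR wristcrop [ 5.6 83.6] sidecrop [523.3 247.4]
0.03 FBR wristcrop [46.  52.9] sidecrop [521.6 288.9]
0.06 FTL wristcrop [384.5  89.7] sidecrop [501.3  92. ]
0.06 FTR wristcrop [ 1.5 90.4] sidecrop [525.4 243.4]
0.06 FBR wristcrop [43.1 55.2] sidecrop [521.9 285.3]
0.1 FTL wristcrop [390.5  99.5] sidecrop [504.   86.7]
0.1 FTR wristcrop [ -4.2 100.2] sidecrop [528.6 238. ]
0.1 FBR wristcrop [39.1 58.8] sidecrop [522.4 280.3]
feed wfull [244.8 121.5] sidecrop [472.4 209.4]
panelFL wfull [413.2  65.1] sidecrop [430.2 142.5]
panelFR wfull [90.5 65.7] sidecrop [445.1 295.7]
tip [189.70773781 121.51791356]
```

View pics/w4.png

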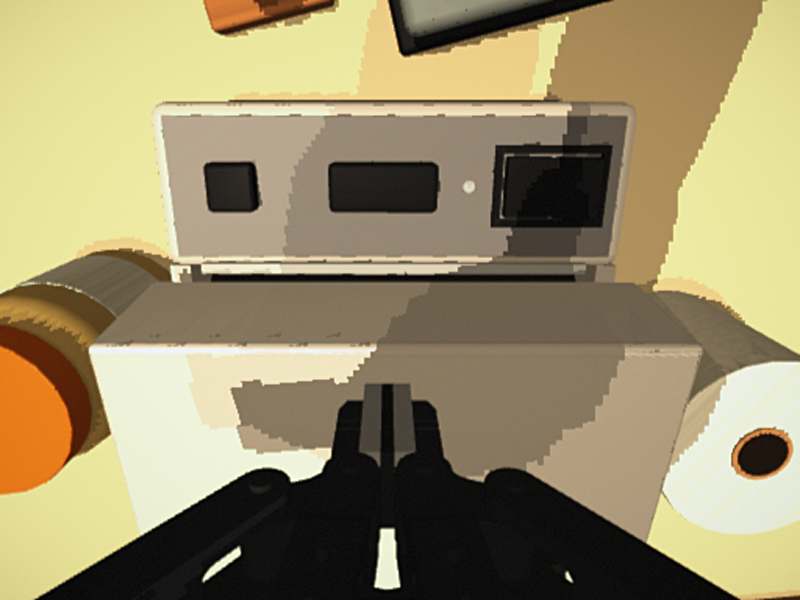

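The corner projection puts the cover at about 0.1 rad. The finger tip also sits at pixel row 246 both in free air and here, so the real tip seems to be some millimetres behind the nominal TCP. I'll continue down and read the force while moving.

Call:
play_rows:
  fingers: [-1, -1, -1]
  slide:
    - [0, 0, -0.002]
    - [0, 0, -0.004]
    - [0, 0, -0.006]
  turn: [0, 0, 0]

```text
time_s: 7.5
tcp_pos: [0.5393, -0.1032, 0.1374]
orientation: [3.142, -0.0, 3.021]
force: [-1.5, -0.3, 1.4]
width: -0.0002
gripper_force: 0.8
```

```bash
cat > edge.py <<'E'
# cover front-top corner positions in the wrist image: estimate z from the bright edge width
from cell import cams,telemetry
import cv2,numpy as np
def shot(fn):
    s=telemetry.sense();a=cams.grab_frame('wrist');b=np.mean([cams.grab_frame('side').astype(float) for _ in range(3)],0).astype(np.uint8)
    cv2.imwrite(fn+'_w.png',a[:,:,::-1]);cv2.imwrite(fn+'_s.png',b[:,:,::-1]);return s,a,b
E
python3 - <<'E'
from edge import *
s,a,b=shot('pics/e1');print(s['time_s'],s['tcp_pos'].round(4),s['force'].round(2))
b0=cv2.imread('pics/w2.png')[:, 400:,::-1]  # 2.5x of side[140:260,210:330]
n=b[140:260,210:330];o=cv2.resize(b0,(120,120),interpolation=cv2.INTER_AREA)
# vertical shift of the cover's right front corner region
y,x=45,40; t=o[y:y+40,x:x+55]; r=cv2.matchTemplate(n,t,cv2.TM_CCOEFF_NORMED);print(cv2.minMaxLoc(r))
out=np.hstack([cv2.resize(o[20:110,10:110],(400,360),interpolation=cv2.INTER_CUBIC),cv2.resize(n[20:110,10:110],(400,360),interpolation=cv2.INTER_CUBIC)])
cv2.imwrite('pics/e1_cmp.png',out[:,:,::-1])
E
```

```text
7.5 [ 0.5393 -0.1032  0.1374] [-1.49 -0.27  1.4 ]
(-0.5318931341171265, 0.977603018283844, (13, 0), (39, 46))
```

View pics/e1_cmp.png

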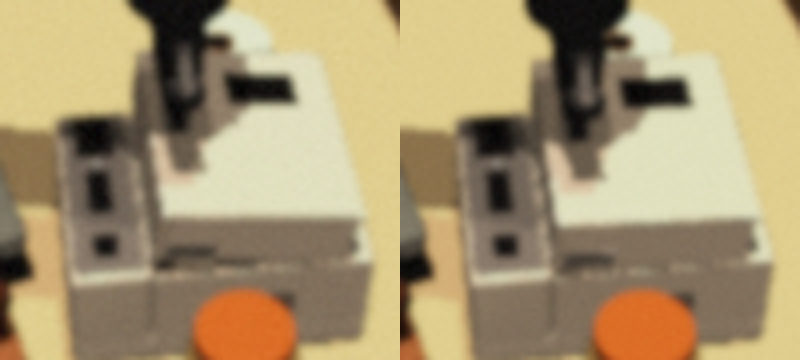

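Compared with the left crop, the right one shows the cover lower and the slit at its side thinner. So the tip is in contact and is about 17 mm shorter than nominal. I'll keep pressing to the stop.

Call:
play_rows:
  fingers: [-1, -1, -1]
  slide:
    - [0, 0, -0.002]
    - [0, 0, -0.004]
    - [0, 0, -0.006]
  turn: [0, 0, 0]

```text
time_s: 8.07
tcp_pos: [0.5394, -0.1033, 0.1314]
orientation: [3.142, -0.0, 3.021]
force: [-2.1, 0.2, 1.8]
width: -0.0004
gripper_force: 0.8
```

Call:
play_rows:
  fingers: [-1, -1]
  slide:
    - [0, 0, -0.001]
    - [0, 0, -0.002]
  turn: [0, 0]

```text
time_s: 8.32
tcp_pos: [0.5395, -0.1032, 0.1294]
orientation: [3.141, -0.0, 3.021]
force: [-0.2, 0.1, 1.4]
width: 0.0002
gripper_force: 0.8
```

Call:
play_rows:
  fingers: [-1, -1]
  slide:
    - [0, 0, -0.001]
    - [0, 0, -0.002]
  turn: [0, 0]

```text
time_s: 8.57
tcp_pos: [0.5396, -0.1033, 0.1282]
orientation: [-3.142, 0.0, 3.021]
force: [-4.2, 1.0, 11.0]
width: 0.0001
gripper_force: 5.2
```

Call:
play_rows:
  fingers: [-1, -1]
  slide:
    - [0, 0, -0.001]
    - [0, 0, -0.002]
  turn: [0, 0]

```text
time_s: 8.82
tcp_pos: [0.5397, -0.1033, 0.1281]
orientation: [-3.141, 0.002, 3.021]
force: [-9.0, 3.0, 21.8]
width: 0.0001
gripper_force: 10.9
```

The stop has been reached, with the force rising to 22 N at TCP z 0.128. The real tip is therefore about 21 mm above the reported TCP. I'll lift off, move above the rocker's left half and check the cover.

Call:
play_rows:
  fingers: [-1, -1, -1, -1, -1, -1, -1]
  slide:
    - [0, 0, 0.01]
    - [0, 0, 0.04]
    - [0, 0, 0.055]
    - [-0.027, 0.04, 0.055]
    - [-0.053, 0.081, 0.055]
    - [-0.053, 0.081, 0.02]
    - [-0.053, 0.081, 0.0]
  turn: [0, 0, 0, 0, 0, 0, 0]

```text
time_s: 9.7
tcp_pos: [0.4859, -0.0215, 0.1243]
orientation: [3.141, -0.0, 3.022]
force: [-0.0, -0.1, -0.1]
width: 0.0001
gripper_force: 0.0
```

```bash
python3 - <<'E'
from edge import *
s,a,b=shot('pics/e2');print(s['time_s'],s['tcp_pos'].round(4),s['force'].round(2))
t=cams.grab_frame('top')[140:260,235:355]
n=cv2.resize(b[155:265,220:330],(300,300),interpolation=cv2.INTER_CUBIC)
t=cv2.resize(t,(300,300),interpolation=cv2.INTER_CUBIC)
cv2.imwrite('pics/e2_v.png',np.hstack([cv2.resize(a,(500,600),interpolation=cv2.INTER_AREA) if 0 else cv2.copyMakeBorder(cv2.resize(a,(500,375)),0,225,0,0,cv2.BORDER_CONSTANT),np.vstack([n,t])])[:,:,::-1])
E
```

```text
9.7 [ 0.4859 -0.0215  0.1243] [-0.03 -0.1  -0.1 ]
```

View pics/e2_v.png

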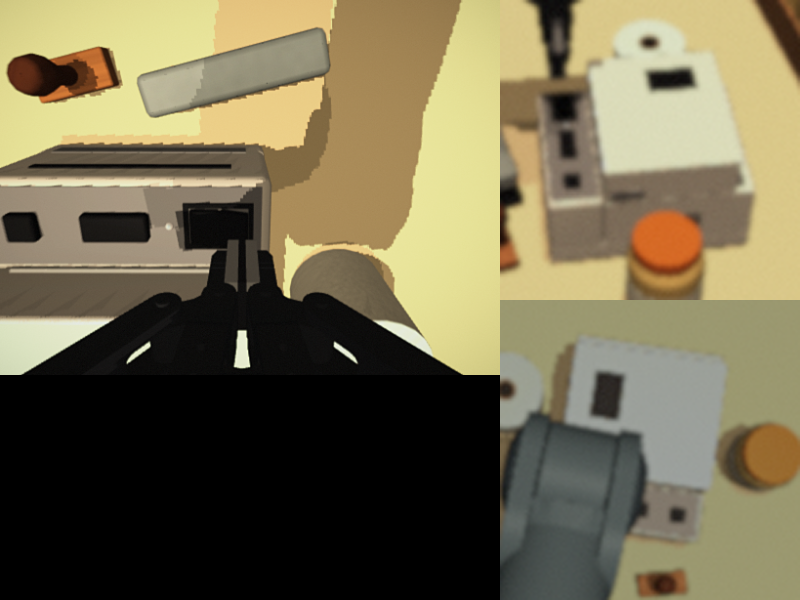

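The cover is shut, with no gap in the side or top crops. The finger tip stands over the rocker's left half at about (243,240) in the wrist view. Pressing down now.

Call:
play_rows:
  fingers: [-1, -1, -1, -1, -1]
  slide:
    - [0, 0, -0.015]
    - [0, 0, -0.026]
    - [0, 0, -0.03]
    - [0, 0, -0.032]
    - [0, 0, -0.034]
  turn: [0, 0, 0, 0, 0]

```text
time_s: 10.58
tcp_pos: [0.4868, -0.0219, 0.092]
orientation: [3.141, 0.0, 3.021]
force: [-1.1, 1.8, 3.0]
width: -0.0001
gripper_force: 1.4
```

Call:
play_rows:
  fingers: [-1, -1]
  slide:
    - [0, 0, -0.001]
    - [0, 0, -0.002]
  turn: [0, 0]

```text
time_s: 10.82
tcp_pos: [0.4869, -0.022, 0.0898]
orientation: [3.141, 0.001, 3.021]
force: [-0.5, 2.2, 2.6]
width: -0.0002
gripper_force: 1.2
```

The rocker is turning at about 3 N. I'll continue to its stop.

Call:
play_rows:
  fingers: [-1, -1]
  slide:
    - [0, 0, -0.001]
    - [0, 0, -0.002]
  turn: [0, 0]

```text
time_s: 11.08
tcp_pos: [0.487, -0.0222, 0.0881]
orientation: [3.141, 0.001, 3.021]
force: [-2.5, 2.3, 12.0]
width: 0.0002
gripper_force: 6.0
```

Call:
play_rows:
  fingers: [-1, -1]
  slide:
    - [0, 0, -0.001]
    - [0, 0, -0.001]
  turn: [0, 0]

```text
time_s: 11.32
tcp_pos: [0.487, -0.0222, 0.0881]
orientation: [3.141, 0.002, 3.021]
force: [-3.5, 4.0, 14.3]
width: 0.0002
gripper_force: 7.0
```

The rocker is at its stop at 14 N and z 0.0881. I'll lift and move over the feed key.

Call:
play_rows:
  fingers: [-1, -1, -1, -1, -1, -1]
  slide:
    - [0, 0, 0.01]
    - [0, 0, 0.04]
    - [-0.005, -0.038, 0.04]
    - [-0.0095, -0.0765, 0.04]
    - [-0.0095, -0.0765, 0.02]
    - [-0.0095, -0.0765, 0.015]
  turn: [0, 0, 0, 0, 0, 0]

```text
time_s: 12.08
tcp_pos: [0.4758, -0.0992, 0.1004]
orientation: [-3.142, -0.002, 3.02]
force: [0.3, 0.3, -0.4]
width: -0.0002
gripper_force: 0.0
```

```bash
python3 - <<'E'
from edge import *
s,a,b=shot('pics/e3');print(s['time_s'],s['tcp_pos'].round(4),s['force'].round(2))
cv2.imwrite('pics/e3_v.png',cv2.resize(a,(640,480))[:,:,::-1])
E
```

```text
12.075 [ 0.4758 -0.0992  0.1004] [ 0.3   0.33 -0.39]
```

View pics/e3_v.png

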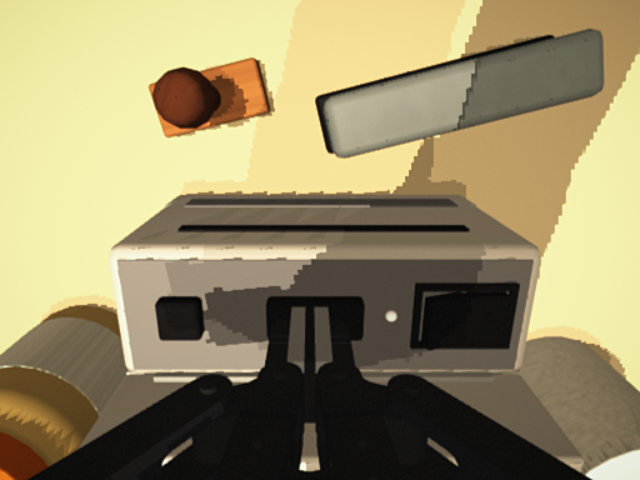

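The rocker now looks level on the on side at (465,318), and the finger tip is centred on the feed key at (315,315). Pressing the feed key.

Call:
play_rows:
  fingers: [-1, -1, -1, -1, -1, -1]
  slide:
    - [0, 0, -0.008]
    - [0, 0, -0.011]
    - [0, 0, -0.013]
    - [0, 0, -0.015]
    - [0, 0, -0.016]
    - [0, 0, -0.016]
  turn: [0, 0, 0, 0, 0, 0]

```text
time_s: 13.02
tcp_pos: [0.4769, -0.0985, 0.0857]
orientation: [3.141, -0.0, 3.021]
force: [-1.7, 2.0, 4.0]
width: -0.0002
gripper_force: 2.1
```

Call:
play_rows:
  fingers: [-1, -1]
  slide:
    - [0, 0, -0.001]
    - [0, 0, -0.001]
  turn: [0, 0]

```text
time_s: 13.28
tcp_pos: [0.477, -0.0985, 0.0856]
orientation: [3.141, 0.0, 3.021]
force: [-4.5, 2.6, 11.7]
width: -0.0001
gripper_force: 5.8
```

The feed key is at its stop: 4 N against the spring, then a hard 11.7 N. I'll lift well clear and take a check picture.

Call:
play_rows:
  fingers: [-1, -1, -1, -1, -1, -1, -1, -1]
  slide:
    - [0, 0, 0]
    - [0, 0, 0.01]
    - [0, 0, 0.05]
    - [0, 0, 0.1]
    - [0, 0, 0.15]
    - [0, 0, 0.15]
    - [0, 0, 0.15]
    - [0, 0, 0.15]
  turn: [0, 0, 0, 0, 0, 0, 0, 0]

```text
time_s: 14.28
tcp_pos: [0.476, -0.0985, 0.2328]
orientation: [3.141, -0.003, 3.021]
force: [-0.3, -0.5, -1.1]
width: -0.0
gripper_force: 0.0
```

```bash
python3 - <<'E'
from edge import *
s,a,b=shot('pics/e4');print(s['time_s'],s['tcp_pos'].round(4),s['force'].round(2))
cv2.imwrite('pics/e4_v.png',np.hstack([cv2.resize(a,(440,330)),cv2.resize(b[150:260,210:330],(360,330),interpolation=cv2.INTER_CUBIC)])[:,:,::-1])
E
```

```text
14.275 [ 0.476  -0.0985  0.2328] [-0.35 -0.49 -1.05]
```

View pics/e4_v.png

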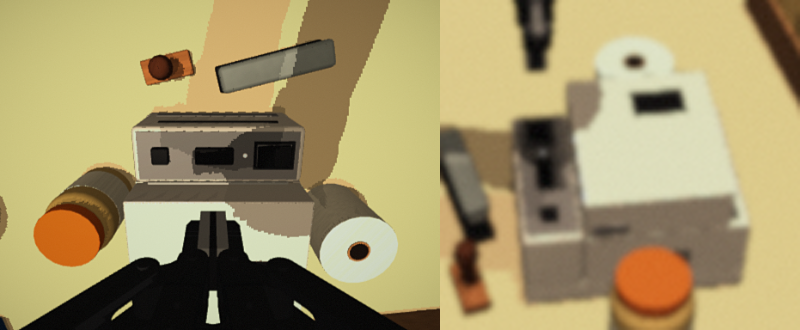

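The cover is shut, the rocker is level at (274,156), and the keys are up. Jar, roll, stapler and stamp are standing where they were, and the arm is clear. Handing in.

```bash
python3 -c "
from cell import finish_job
print(finish_job())"
```

```text
the job is handed in; nothing more can be done
None
```

The job is handed in after about 14 s: cover pushed shut, rocker pressed to on, feed key pressed to its stop and released, and nothing else seen to move; the hand-in returned no verdict.

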